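# Slide the drawer unit over the shelf's hem and home against the buffers

### The job

Put the small drawer unit back on the low steel shelf: take it by the rim at the end next to the shelf, tip that end up and rest it on the shelf's raised front hem while the other end still stands on the bench. Then push it from behind over the hem, so that it lies flat on the deck in the middle of the shelf and square to it, and ease it on until you feel it bear gently but surely against the rubber buffers, without ramming them. Don't tip the unit steeply, leave the jar, cork block, scraper and brush as they are, and let go.

Things in the scene. Friction and masses are not known exactly. Their poses are not given: they have to be found in the camera images.
- unit: White plastic drawer unit: closed box 170 long (its x) x 124 wide (its y) x 66 high, 0.6 to 0.9 kg (some 4 to 9 N to slide it), too wide to grip bodily; flat smooth underside and ends. Origin: centre of its underside, z up. The +x end is the leading end, towards the shelf; door and drawers, shut and flush, are in the -x (trailing) end.
- lead_rim (a point): Top middle of the rim at the unit's leading end (unit x = +80.5, z = 66); axes as the unit's. The closed top of the unit is 44 above its underside and a rim stands 22 higher all round it, 9 thick at the two ends, 6 at the sides: the end rim can be pinched from above, closing along the unit's x.
- lead_edge (a point): Middle of the unit's bottom edge at the leading end (unit x = +85, z = 0); axes as the unit's.
- trail_edge (a point): Middle of the unit's bottom edge at the trailing end (unit x = -85, z = 0); axes as the unit's.
- shelf: Fixed low grey steel shelf on the bench, 280 deep (its x runs from front to back) x 420 wide (its y). Origin at bench height, z = 0. Flat deck, 10 above the bench, from x = -120 to +160; its middle, y = 0, is free for the unit. In front of it (x below -125) is bare bench.
- hem (a point): Top of the shelf's raised round front hem, middle of its length (shelf x = -120.5, y = 0); the hem is 5 thick, runs along the whole front, and its top is 15 above the bench and 5 above the deck. Axes as the shelf's.
- end_plate: Fixed upright plate on the deck, 170 wide, 62 high; origin at the foot of its front face (shelf x = +134), axes as the shelf's. Two firm fixed rubber buffers, diameter 22, at y = -40 and +40, 26 above the deck, stand out of it to the front, both equally, 8 to 52: how far differs each time and is not reported: feel or see it. They want 4 to 8 N of bearing force; 13 N is too much.
- jar: Bystander: closed glass jar, 60 diameter, 85 high, upright on the deck towards the shelf's -y end. Origin: centre of its underside.
- cork: Bystander: cork block 80 x 50 x 35, on the deck towards the shelf's +y end. Origin: centre of its underside.
- scraper: Bystander: yellow-handled scraper, 142 long, 60 wide, 16 high, lying on the bench on the shelf's -y side of the unit. Origin: underside, near the middle of its length, which runs along its x.
- brush: Bystander: round horsehair brush, 160 long, 37 thick, lying on the bench on the shelf's +y side of the unit. Origin: under the middle of its length, which runs along its x.
Things that resemble listed ones, but are neither listed nor needed, are in the scene too. There is more than one size of the unit; the one meant has the size given above.

How it is judged:
By the outcome, as a careful person would: the job done as asked, in the order asked, and still so for the second after the job is handed in, with the robot touching nothing.
It also fails if it takes over 72 s, if anything falls off the work surface, if the arm or the gripper's body presses on something with over 40 N, if the wrist force passes 120 N, or if a joint passes its speed limit or range.

### The arm

A 6-joint arm with a two-finger parallel gripper is mounted at the origin on the work surface. World frame = base frame: x ahead of the robot, y to its left, z up, the work surface at z = 0. Lengths are in mm, angles in rad, forces in N, time in s.
With the tool pointing down it reaches from about 350 to 975 mm from the base axis. Payload 7.1 kg.
Tool frame: the origin (TCP) lies at the very end of the fingers, on their centre line; the grasp point (between the pads) lies tcp_to_grasp behind it (tcp_to_grasp is the distance from the TCP to the grasp point, in mm); z points along the fingers, x is the direction in which the jaws open and shut, and the axes are right-handed (so a half turn about z gives the same grasp; the last joint's range is limited). The gripper opens to 88 mm and grips with 3 to 60 N. Pads are 20 mm wide; open, the fingers measure 115 mm over their backs; the gripper's body (75 mm by 178 mm) begins 61 mm behind the grasp point.
Start: joints at [-1.234, 0.423, 1.63, -0, 1.089, -0.019], TCP at [217.729, -585.832, 222.675] pointing down, gripper open.
Joint ranges: [-3, 3], [-0.9, 2.11], [0.09, 2.58], [-1.31, 4.45], [0.11, 2.69], [-2.54, 2.54]. Speed limits (rad/s): [2.39, 2.39, 3.01, 3.14, 3.14, 3.14].

### API

Orientations are given as a rotation vector (axis times angle).
In Python, from workcell import get_obs, get_image, close_job, recognise, mark_of, tcp_to_grasp gives the robot as it stands. The module is installed in compiled form; this text tells all that it offers.
- The arm moves only by the tool move_arm, never from a script. Its argument "motion" is a list of rows, each a list of 7 numbers: the shift along the world's x, y, z in mm, then the turn, a rotation vector about the world's x, y, z in rad, then the finger opening in mm, from 0 to 87.8. A call has 1 to 5 rows; each row is the pose to reach, as a shift and turn from the pose commanded when the call began; what a row does not reach only later rows make up. A row lasts 1/12 s, in which the tool goes at most 41.7 mm and 7.16 degrees, less where a joint would pass 70% of its speed; a pose out of reach is approached as far as the arm can. A call with a gripper value outside its range is refused whole. The fingers move at their own pace and stop on an object; the grip force is fixed at half the most. Time passes only in rows, so rows that repeat a pose let the fingers close. It gives the time, the measured TCP pose, the force and the opening at its end, in the units of the state.
- get_obs(): the state, without advancing time (a new reading comes with each control period).
- get_image(name): name is "side" or "top"; returns a dict with "color" (480x640x3 uint8, red, green, blue), "mtx" (3x3 intrinsics, pixels), "camera_from_world" (4x4, takes a point from world to camera coordinates). Camera axes: x right, y up, looking along -z (the intrinsics and any distortion apply to the point x, -y, -z); pixel columns grow to the right and rows downward; lengths in mm; the calibration is good to about 2 mm. A picture is of the moment at which its call begins. There is no depth.
- close_job(): hands the job in, once; it reports no verdict.
Trained networks look in a picture, given as the dict that the camera call returned (one of the last four; its "shot" number tells which), for a name from the list of things; names that differ only in an ending like _2 or _b are one class to them, and where a whole thing is asked for, a point or a joint stands for the part that bears it (a point fixed in the world has none). Each returns a list of dicts, best first, with "p" (0 to 1); they miss things now and then, are a little off and sometimes report something else, mostly with a low value. They report only what shows in the picture. A call takes as long as a camera call. They do not tell look-alikes from the thing itself.
- recognise(picture, label): "bbox" ([centre column, centre row, width, height] in pixels, round what is visible of it).
- mark_of(picture, label): "location" ([row, column] in pixels: a listed point, or the origin of a listed thing).
The state is a dict: "t": time; "qpos": joint angles; "qvel": joint speeds; "joint_torque": joint torques, N m; "ee_pos": TCP position; "orientation": TCP orientation; "ft_force": force on the tool from outside, world axes, zero at the start; "moment": the same for the moment, N m; "width": finger opening in mm.
Only numpy, scipy, OpenCV 4.12 (cv2) and the standard library are available. Lean on these libraries where they do the work, as an engineer would, in place of code of your own. Each camera call takes 0.05 s, during which the arm holds its last target. There are 200 camera calls.

## Working session

There is one attempt and no reset: what is moved stays moved. The work goes in short steps, Python scripts to look and compute and a tool call to move; the robot and the scene stay as the last step left them, time stands still between calls to the robot, and variables do not carry over. Pictures are saved under pics/ and viewed, about 8 in all and at most 12, crops included, and the job is handed in when it is done.

Besides the shell and the picture viewer there is one more tool, called as name(argument=value, ...) on one line, values as JSON. move_arm: Moves the arm, as the interface text tells. Its arguments: {"type":"object","properties":{"motion":{"type":"array"}},"required":["motion"]}

```bash
mkdir -p pics; cat > h.py <<'E'
import numpy as np, cv2
from workcell import *
def px(im,P):
    P=np.atleast_2d(P).astype(float); T=im["camera_from_world"]
    c=(T[:3,:3]@P.T).T+T[:3,3]; c=c*[1,-1,-1]
    u=(im["mtx"]@c.T).T; return u[:,:2]/u[:,2:]
def ray(im,uv):
    T=im["camera_from_world"]; d=np.linalg.inv(im["mtx"])@[uv[0],uv[1],1.]
    d=T[:3,:3].T@(d*[1,-1,-1]); o=-T[:3,:3].T@T[:3,3]; return o,d
def onz(im,uv,z):
    o,d=ray(im,uv); return o+d*(z-o[2])/d[2]
def save(im,n,crop=None,k=1):
    a=im["color"]
    if crop: a=a[crop[1]:crop[3],crop[0]:crop[2]]
    a=cv2.resize(a,None,fx=k,fy=k,interpolation=cv2.INTER_CUBIC)
    cv2.imwrite("pics/"+n+".png",a[:,:,::-1])
E
python3 - <<'E'
from h import *
print(tcp_to_grasp, {k:np.round(v,2) for k,v in get_obs().items()})
Z=dict(unit=0,lead_rim=66,lead_edge=0,trail_edge=0,shelf=0,hem=15,end_plate=10,jar=10,cork=10,scraper=0,brush=0)
for n in("top","side"):
    im=get_image(n); save(im,n+"0"); print(n,im["color"].shape,[k for k in im], np.round(ray(im,(320,240)),2).tolist())
    for l,z in Z.items():
        for r in mark_of(im,l)[:3]:
            print(l,round(r["p"],2),np.round(r["location"],1),onz(im,r["location"][::-1],z).round(0))
E
```

```text
18.700000000000003 {'t': np.float64(0.0), 'qpos': array([-1.23,  0.42,  1.63, -0.  ,  1.09, -0.02]), 'qvel': array([ 0., -0., -0., -0., -0., -0.]), 'joint_torque': array([ 0.000e+00, -5.446e+01, -2.737e+01,  6.000e-02,  2.000e-02,
       -0.000e+00]), 'ee_pos': array([ 217.56, -585.34,  221.94]), 'orientation': array([-2.58,  1.79,  0.  ]), 'ft_force': array([-0.24,  1.23, -0.01]), 'moment': array([-0.06,  0.03, -0.04]), 'width': np.float64(87.95)}
top (480, 640, 3) ['color', 'mtx', 'camera_from_world', 'shot'] [[384.88, -43.73, 1161.57], [0.12, -0.02, -0.99]]
unit 0.82 [358.9 395. ] [ 221. -260.    0.]
unit 0.7 [243.1 344.9] [ 515. -133.    0.]
unit 0.57 [218.3 458.6] [ 583. -433.    0.]
lead_rim 0.85 [322.4 430.7] [ 317. -335.   66.]
lead_rim 0.61 [236.5 316.3] [524. -58.  66.]
lead_rim 0.61 [253.9 485.7] [ 484. -475.   66.]
lead_edge 0.44 [290.  240.9] [392. 134.   0.]
shelf 0.73 [227.9 241.6] [553. 136.   0.]
shelf 0.4 [171.8 245.8] [703. 129.   0.]
hem 0.72 [230.  290.3] [546.   9.  15.]
end_plate 0.67 [225.8 191.1] [556. 265.  10.]
jar 0.88 [174.2 245.3] [694. 129.  10.]
cork 0
[... 294 characters left out ...]
3 362.3] [ 591. -424.    0.]
unit 0.59 [229.3 335.1] [ 526. -142.    0.]
lead_rim 0.75 [132.2 404.7] [ 500. -500.   66.]
lead_rim 0.67 [236.  316.7] [528. -54.  66.]
lead_rim 0.58 [192.  448.9] [ 309. -341.   66.]
lead_edge 0.7 [252.2 315.6] [533. -55.   0.]
trail_edge 0.96 [210.7 352.7] [ 516. -221.    0.]
shelf 0.97 [306.9 269.3] [546. 132.   0.]
hem 0.69 [263.4 300.6] [541.   2.  15.]
end_plate 0.72 [252.2 320.7] [518. -54.  10.]
end_plate 0.59 [342.1 233.6] [561. 248.  10.]
jar 0.81 [276.8 220.2] [688. 124.  10.]
cork 0.63 [332.1 328.8] [395. 128.  10.]
scraper 0.95 [192.9 277.1] [ 724. -179.    0.]
brush 0.73 [260.  371.3] [ 403. -100.   -0.]
brush 0.47 [195.7 276.6] [ 719. -169.    0.]
```

View pics/top0.png

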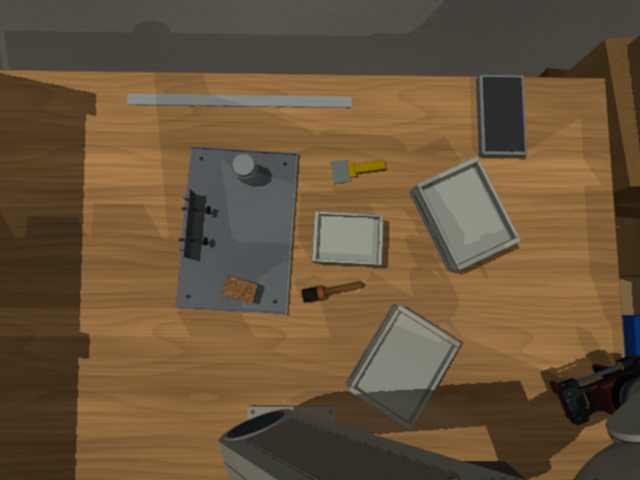

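View pics/side0.png

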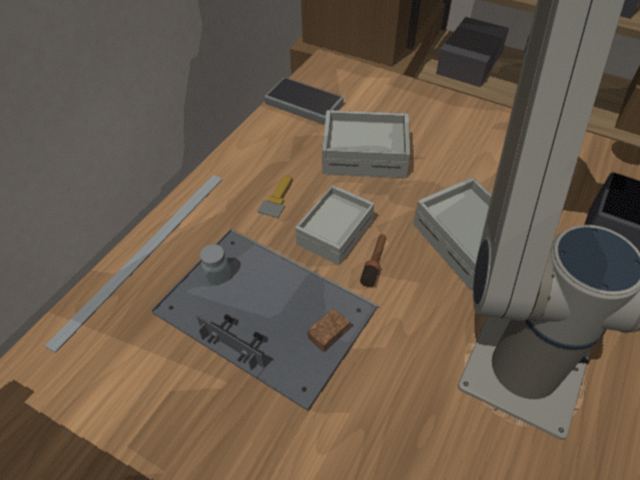

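Three white units show in the top picture, at (348,240), (465,215) and (405,365). The one at (348,240) is the smallest and faces the free middle of the shelf. I'll check its size in an enlarged crop.

```bash
python3 - <<'E'
from h import *
im=get_image("top"); save(im,"topc",(175,140,395,320),3.6)
im=get_image("side"); save(im,"sidec",(145,170,385,405),2.5)
E
```

```text
(no output)
```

View pics/topc.png

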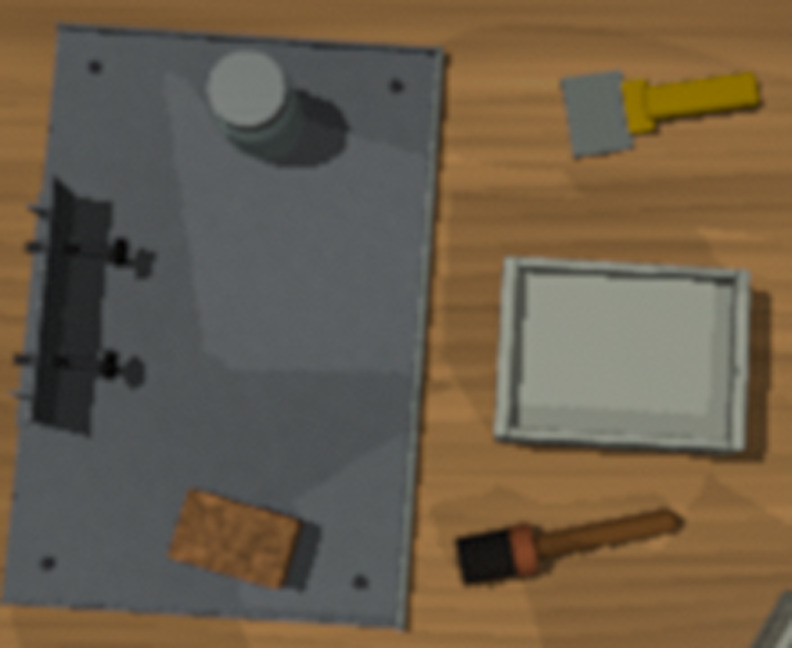

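View pics/sidec.png

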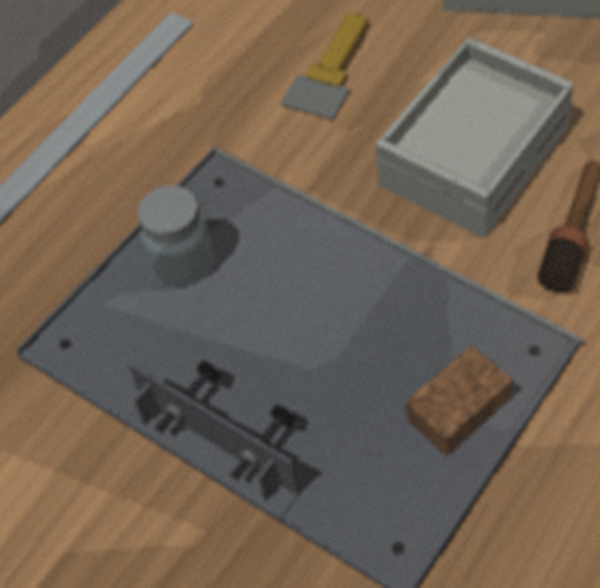

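The crops show the unit's rim corners in topc at about (507,257), (749,270), (741,452), (497,439). The shelf front runs from (442,50) to (405,628), and the buffer heads are at (120,250) and (108,363). Next I'll convert these to positions.

```bash
python3 - <<'E'
from h import *
from scipy.optimize import least_squares
t=get_image("top"); s=get_image("side")
T=lambda p:(np.array(p)/3.6+[175,140]-.36); S=lambda p:(np.array(p)/2.5+[145,170]-.3)
ut=[(507,257),(749,270),(741,452),(497,439)]; us=[(380,147),(468,42),(572,93),(487,195)]
# order: lead at -shelf y(jar) side, trail jar, trail brush, lead brush
W=np.array([onz(t,T(p),66) for p in ut]);V=np.array([onz(s,S(p),66) for p in us])
print(W.round(1).tolist(),V.round(1).tolist())
for A in(W,V): print([round(np.linalg.norm(A[i]-A[(i+1)%4]),1) for i in range(4)],A.mean(0).round(1))
loc=np.array([[85,-62,66],[-85,-62,66],[-85,62,66],[85,62,66.]])
def fit(pairs,x0):
    def pose(x,L): c,n=np.cos(x[2]),np.sin(x[2]); return np.c_[L[:,0]*c-L[:,1]*n+x[0],L[:,0]*n+L[:,1]*c+x[1],L[:,2]]
    r=least_squares(lambda x:np.concatenate([(px(im,pose(x,L))-P).ravel() for im,L,P in pairs]),x0,loss="soft_l1")
    return r.x.round(4),r.fun.round(1)
Pt=np.array([T(p) for p in ut]);Ps=np.array([S(p) for p in us])
print("unit top/side/both");
for pr in([(t,loc,Pt)],[(s,loc,Ps)],[(t,loc,Pt),(s,loc,Ps)]): print(*fit(pr,[515,-137,1.57]))
L=np.array([[-123,-210,13],[-123,210,13],[160,-210,10],[160,210,10.]])
st=np.array([T(p) for p in[(442,50),(405,628),(60,27),(5,602)]]); ss=np.array([S(p) for p in[(216,150),(580,343),(20,353)]])
print("shelf")
for pr in([(t,L,st)],[(s,L[:3],ss)],[(t,L,st),(s,L[:3],ss)]): print(*fit(pr,[546,132,1.57]))
for p in[(120,250),(108,363)]: print("buf t",onz(t,T(p),36).round(1))
for p in[(213,373),(290,415)]: print("buf s",onz(s,S(p),36).round(1))
E
```

```text
[[587.1, -55.3, 66.0], [579.5, -222.0, 66.0], [454.1, -215.2, 66.0], [461.7, -49.4, 66.0]] [[581.4, -51.0, 66.0], [575.6, -214.3, 66.0], [452.3, -202.8, 66.0], [464.9, -49.6, 66.0]]
[np.float64(166.8), np.float64(125.6), np.float64(166.0), np.float64(125.5)] [ 520.6 -135.5   66. ]
[np.float64(163.4), np.float64(123.8), np.float64(153.7), np.float64(116.5)] [ 518.5 -129.4   66. ]
unit top/side/both
[ 520.5882 -135.4901    1.5242] [-0.7  0.2  0.5  0.4  1.  -0.2 -0.7 -0.4]
[ 518.9211 -129.8163    1.5251] [-1.9  0.4  0.1 -1.   1.3 -2.5 -0.   2.9]
[ 520.5437 -134.0794    1.5276] [-1.4  0.3 -0.1  0.3  0.5 -0.3 -1.2 -0.2 -1.5 -1.   0.3 -2.2  1.4 -3.9
  0.4  1.4]
shelf
[548.152  124.8403   1.5174] [ 0.7 -0.5  0.2  0.2 -0.4 -0.4 -0.5  0.7]
[547.1624 129.3897   1.5069] [ 0.3 -0.7  0.7 -0.1 -1.7  0.3]
[547.7413 125.9683   1.5159] [ 0.4 -0.2 -0.3  0.4 -0.7 -0.4 -1.1  0.7  0.1 -1.4  1.1 -2.1 -1.  -0. ]
buf t [595.1 216.9  36. ]
buf t [515.  222.4  36. ]
buf s [589.3 216.2  36. ]
buf s [508.8 217.6  36. ]
```

The small unit fits the given size: top-view corners measure about 166 x 125 against 170 x 124. It sits about 14 mm off-centre in shelf y, with its leading end about 54 mm short of the hem. The buffer heads are at shelf x of about 90. I'll move above the leading rim now.

move_arm(motion=[[102, 177, -24, 0, 0, -0.134, 60], [102, 177, -24, 0, 0, -0.134, 60], [102, 177, -24, 0, 0, -0.134, 60], [102, 177, -24, 0, 0, -0.134, 60], [102, 177, -24, 0, 0, -0.134, 60]])

```text
t: 1.82
ee_pos: [320.3, -407.0, 198.5]
orientation: [-2.453, 1.962, -0.0]
ft_force: [0.8, 0.2, -0.4]
width: 60.8
```

move_arm(motion=[[102, 177, -24, 0, 0, -0.134, 60], [102, 177, -24, 0, 0, -0.134, 60], [102, 177, -24, 0, 0, -0.134, 60], [102, 177, -24, 0, 0, -0.134, 60], [102, 177, -24, 0, 0, -0.134, 60]])

```text
t: 2.23
ee_pos: [422.1, -230.9, 174.9]
orientation: [-2.316, 2.122, -0.001]
ft_force: [1.0, -0.1, 0.8]
width: 60.0
```

move_arm(motion=[[102, 177, -24, 0, 0, -0.134, 60], [102, 177, -24, 0, 0, -0.134, 60], [102, 177, -24, 0, 0, -0.134, 60], [102, 177, -24, 0, 0, -0.134, 60], [102, 177, -24, 0, 0, -0.134, 60]])

```text
t: 2.65
ee_pos: [522.8, -56.0, 151.1]
orientation: [-2.169, 2.272, -0.001]
ft_force: [0.8, -0.8, -0.1]
width: 59.8
```

move_arm(motion=[[1, 2, -35, 0, 0, 0, 45], [1, 2, -65, 0, 0, 0, 45], [1, 2, -85, 0, 0, 0, 45], [1, 2, -102, 0, 0, 0, 45], [1, 2, -102, 0, 0, 0, 45]])

```text
t: 3.07
ee_pos: [520.8, -55.5, 46.2]
orientation: [2.168, -2.269, -0.007]
ft_force: [-0.2, 0.9, -0.7]
width: 45.0
```

```bash
python3 - <<'E'
from h import *
s=get_image("side"); t=get_image("top")
a=cv2.resize(s["color"][150:330,240:440],None,fx=2,fy=2,interpolation=cv2.INTER_CUBIC)
b=cv2.resize(t["color"][150:330,260:460],None,fx=2,fy=2,interpolation=cv2.INTER_CUBIC)
cv2.imwrite("pics/grasp.png",np.hstack([a,b])[:,:,::-1]); print(get_obs()["ft_force"])
E
```

```text
[-0.11863199 -0.16303087 -0.13859268]
```

View pics/grasp.png

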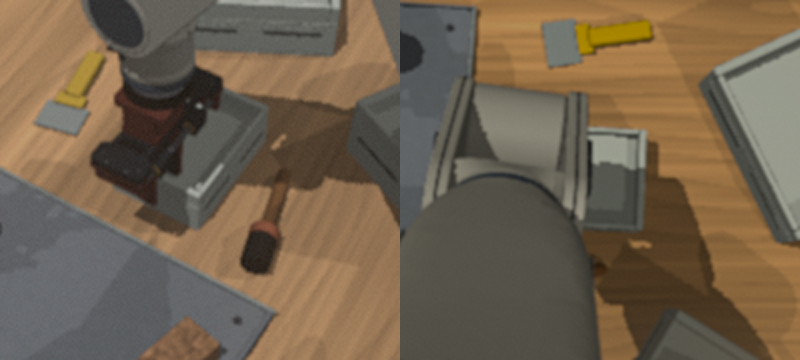

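The side view shows the fingers straddling the leading rim, and nothing is in contact yet. Now I'll close the gripper.

move_arm(motion=[[0, 0, 0.5, 0, 0, 0, 4], [0, 0, 0.5, 0, 0, 0, 4], [0, 0, 0.5, 0, 0, 0, 4], [0, 0, 0.5, 0, 0, 0, 4], [0, 0, 0.5, 0, 0, 0, 4]])

```text
t: 3.58
ee_pos: [523.3, -56.1, 50.3]
orientation: [-2.169, 2.272, -0.001]
ft_force: [-0.2, -0.7, 0.0]
width: 14.9
```

move_arm(motion=[[0, 0, 0.5, 0, 0, 0, 4], [0, 0, 0.5, 0, 0, 0, 4], [0, 0, 0.5, 0, 0, 0, 4]])

```text
t: 3.83
ee_pos: [523.0, -55.9, 50.4]
orientation: [-2.169, 2.272, -0.0]
ft_force: [0.1, 1.8, 4.4]
width: 8.3
```

move_arm(motion=[[0, -1.5, 5, 0.03, -0.001, 0, 4], [-0.1, -3.3, 9.8, 0.06, -0.003, 0, 4], [-0.2, -5.2, 14.7, 0.09, -0.004, 0, 4], [-0.3, -7.2, 19.4, 0.12, -0.005, 0, 4], [-0.4, -8.6, 22.6, 0.14, -0.006, 0, 4]])

```text
t: 4.25
ee_pos: [522.3, -64.4, 72.9]
orientation: [-2.096, 2.196, 0.15]
ft_force: [0.7, 4.1, -1.3]
width: 8.8
```

move_arm(motion=[[0, 0, 0, 0, 0, 0, 4], [0, 0, 0, 0, 0, 0, 4]])

```text
t: 4.42
ee_pos: [522.5, -64.7, 72.5]
orientation: [-2.097, 2.197, 0.147]
ft_force: [1.4, 2.5, -2.2]
width: 8.5
```

```bash
python3 - <<'E'
from h import *
s=get_image("side"); save(s,"tilt",(220,130,420,300),3)
o=get_obs();print({k:np.round(o[k],2) for k in("ee_pos","orientation","ft_force","width","moment")})
E
```

```text
{'ee_pos': array([522.39, -64.66,  72.38]), 'orientation': array([-2.1 ,  2.2 ,  0.15]), 'ft_force': array([ 1.56,  0.88, -2.43]), 'width': np.float64(8.74), 'moment': array([-0.04, -0.18,  0.02])}
```

View pics/tilt.png

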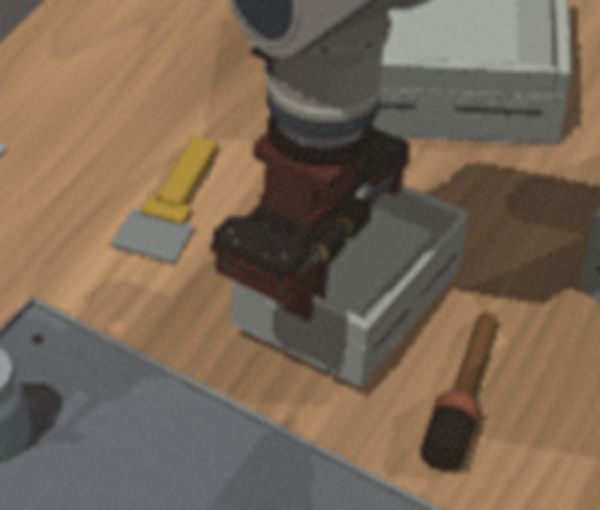

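move_arm(motion=[[1.8, 8, 0, 0, 0, -0.001, 4], [3.6, 16, 0, 0, 0, -0.002, 4], [5.4, 24, 0, 0, 0, -0.003, 4], [7.2, 32, 0, 0, 0, -0.003, 4], [9, 40, 0, 0, 0, -0.004, 4]])

```text
t: 4.88
ee_pos: [531.4, -23.5, 72.5]
orientation: [-2.094, 2.2, 0.148]
ft_force: [-0.9, -1.7, -4.7]
width: 8.1
```

move_arm(motion=[[1.8, 8, 0, 0, 0, -0.001, 4], [3.6, 16, 0, 0, 0, -0.002, 4], [5.4, 24, 0, 0, 0, -0.003, 4], [7.2, 32, 0, 0, 0, -0.003, 4], [9, 39, 0, 0, 0, -0.004, 4]])

```text
t: 5.3
ee_pos: [540.6, 15.4, 72.7]
orientation: [-2.089, 2.204, 0.147]
ft_force: [-0.3, -2.1, -4.6]
width: 8.6
```

```bash
python3 - <<'E'
from h import *
s=get_image("side"); t=get_image("top")
a=cv2.resize(s["color"][160:340,220:420],None,fx=2,fy=2,interpolation=cv2.INTER_CUBIC)
b=cv2.resize(t["color"][150:330,200:400],None,fx=2,fy=2,interpolation=cv2.INTER_CUBIC)
cv2.imwrite("pics/fwd.png",np.hstack([a,b])[:,:,::-1]);o=get_obs();print({k:np.round(o[k],2) for k in("ee_pos","orientation","ft_force","width","moment")})
E
```

```text
{'ee_pos': array([540.76,  16.  ,  72.89]), 'orientation': array([-2.09,  2.2 ,  0.15]), 'ft_force': array([-0.45,  3.63, -2.24]), 'width': np.float64(8.7), 'moment': array([ 0.56,  0.07, -0.03])}
```

View pics/fwd.png

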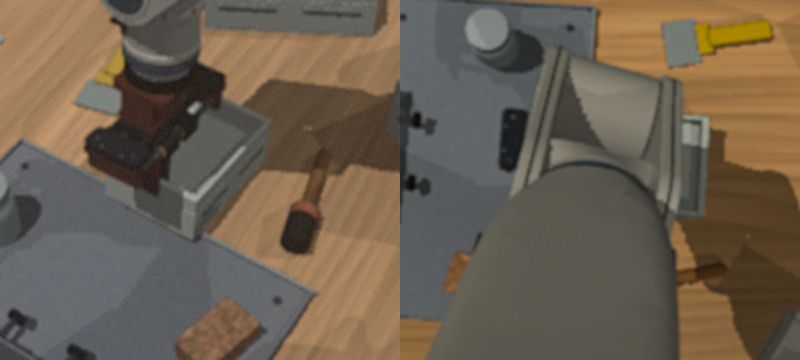

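move_arm(motion=[[0, 0.8, -1.8, -0.011, 0.001, 0, 4], [0.1, 1.5, -3.3, -0.021, 0.001, 0, 4], [0.1, 2, -4.4, -0.028, 0.002, 0, 4], [0.1, 2.4, -5.4, -0.034, 0.002, 0, 4], [0.1, 2.4, -5.4, -0.034, 0.002, 0, 4]])

```text
t: 5.82
ee_pos: [540.7, 17.0, 67.2]
orientation: [-2.107, 2.224, 0.112]
ft_force: [1.7, 3.3, -1.6]
width: 8.7
```

move_arm(motion=[[0, 0.3, -0.6, -0.004, 0, 0, 4], [0, 0.5, -1.2, -0.007, 0, 0, 4], [0, 0.5, -1.2, -0.007, 0, 0, 4]])

```text
t: 6.07
ee_pos: [540.8, 17.1, 66.8]
orientation: [-2.11, 2.227, 0.104]
ft_force: [-2.3, 2.2, 5.8]
width: 8.7
```

The vertical force changed from -2 to +6 N, so the leading end is resting on the hem. I'll release and rise.

move_arm(motion=[[0, 0, 0, 0, 0, 0, 16], [0, 0, 0, 0, 0, 0, 22], [0, 0, 0, 0, 0, 0, 35], [0, 0, 0, 0, 0, 0, 45], [0, 0, 0, 0, 0, 0, 45]])

```text
t: 6.48
ee_pos: [540.7, 17.1, 66.1]
orientation: [-2.11, 2.228, 0.105]
ft_force: [0.6, -0.7, -0.3]
width: 38.6
```

move_arm(motion=[[0, 0, 0, 0, 0, 0, 45], [0, -2, 20, 0, 0, 0, 45], [0, -6, 60, 0, 0, 0, 45], [0, -9, 95, -0.05, 0.002, 0, 45], [0, -10, 105, -0.1, 0.005, 0, 45]])

```text
t: 6.9
ee_pos: [543.3, 6.1, 176.0]
orientation: [-2.156, 2.281, -0.012]
ft_force: [0.4, -0.3, -0.4]
width: 45.2
```

move_arm(motion=[[-4, -62, 0, 0, 0, 0.524, 87], [-4, -62, 0, 0, 0, 0.524, 87], [-4, -62, 0, 0, 0, 0.524, 87], [-4, -62, 0, 0, 0, 0.524, 87], [-4, -62, 0, 0, 0, 0.524, 87]])

```text
t: 7.32
ee_pos: [536.5, -55.2, 171.1]
orientation: [2.682, -1.636, 0.002]
ft_force: [0.2, -0.6, -0.2]
width: 75.2
```

move_arm(motion=[[-4, -62, 0, 0, 0, 0.524, 87], [-4, -62, 0, 0, 0, 0.524, 87], [-4, -62, 0, 0, 0, 0.524, 87], [-4, -62, 0, 0, 0, 0.524, 87], [-4, -62, 0, 0, 0, 0.524, 87]])

```text
t: 7.73
ee_pos: [532.4, -117.3, 171.0]
orientation: [3.014, -0.886, 0.001]
ft_force: [-0.7, 0.2, 0.1]
width: 87.3
```

move_arm(motion=[[-4, -66, 0, 0, 0, 0.524, 87], [-4, -66, 0, 0, 0, 0.524, 87], [-4, -66, 0, 0, 0, 0.524, 87], [-4, -66, 0, 0, 0, 0.524, 87], [-4, -66, 0, 0, 0, 0.524, 87]])

```text
t: 8.15
ee_pos: [528.3, -183.4, 170.9]
orientation: [-3.14, 0.075, -0.001]
ft_force: [-0.8, 0.4, 0.8]
width: 87.1
```

```bash
python3 - <<'E'
from h import *
from scipy.spatial.transform import Rotation as R
s=get_image("side"); t=get_image("top")
a=cv2.resize(s["color"][160:360,220:420],None,fx=2,fy=2,interpolation=cv2.INTER_CUBIC)
b=cv2.resize(t["color"][150:350,200:400],None,fx=2,fy=2,interpolation=cv2.INTER_CUBIC)
cv2.imwrite("pics/behind.png",np.hstack([a,b])[:,:,::-1]);o=get_obs();print({k:np.round(o[k],2) for k in("ee_pos","orientation","ft_force","width")});print(R.from_rotvec(o["orientation"]).as_matrix().round(3))
E
```

```text
{'ee_pos': array([ 528.43, -182.92,  170.96]), 'orientation': array([-3.14,  0.08, -0.  ]), 'ft_force': array([-0.03,  0.2 , -0.38]), 'width': np.float64(86.84)}
[[ 0.999 -0.053  0.001]
 [-0.053 -0.999  0.   ]
 [ 0.001 -0.    -1.   ]]
```

View pics/behind.png

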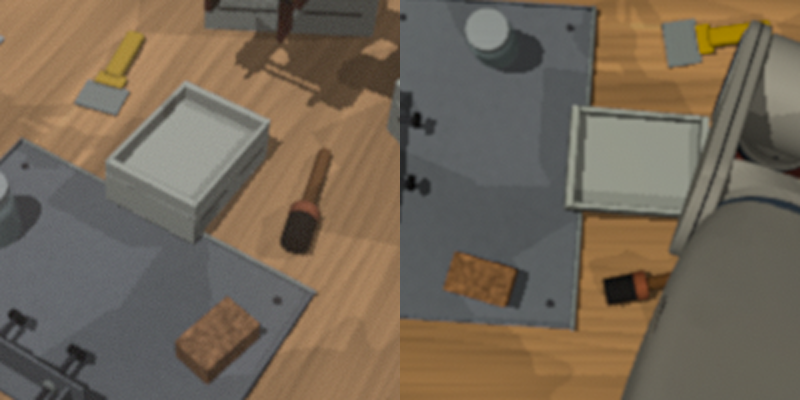

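The unit rests tipped on the hem and looks square. The jar, cork, scraper and brush have not moved. I'll lower behind it and compute its lateral offset.

move_arm(motion=[[0, 0, -40, 0, 0, 0, 87], [0, 0, -80, 0, 0, 0, 87], [0, 0, -115, 0, 0, 0, 87], [0, 0, -143, 0, 0, 0, 87], [0, 0, -146, 0, 0, 0, 87]])

```text
t: 8.67
ee_pos: [525.2, -181.3, 20.5]
orientation: [-3.138, 0.085, 0.01]
ft_force: [0.2, -0.0, -0.0]
width: 87.2
```

```bash
python3 - <<'E'
from h import *
t=get_image("top")
ex=np.array([.0534,.9986]);ey=np.array([-.9986,.0534])
f=lambda p,z:(lambda w:(round((w-[548.2,124.8])@ex,1),round((w-[548.2,124.8])@ey,1)))(onz(t,np.array(p)/2+[200,150]-.25,z)[:2])
print("lead corners",f((575,107),82.6),f((568,208),82.6),"trail jar",f((706,117),66))
E
```

```text
lead corners (np.float64(-597.8), np.float64(-91.1)) (np.float64(-591.2), np.float64(34.1)) trail jar (np.float64(-768.7), np.float64(-92.5))
```

```bash
python3 - <<'E'
from h import *
t=get_image("top")
ex=np.array([.0534,.9986]);ey=np.array([-.9986,.0534])
f=lambda p,z:(lambda w:(round((w-[548.2,124.8])@ex,1),round((w-[548.2,124.8])@ey,1)))(onz(t,np.array(p)/2+[0,150]-.25,z)[:2])
print("lead corners",f((575,107),82.6),f((568,208),82.6),"trail jar",f((706,117),66), get_obs()["ee_pos"])
E
```

```text
lead corners (np.float64(-107.9), np.float64(-60.3)) (np.float64(-107.8), np.float64(63.6)) trail jar (np.float64(-269.6), np.float64(-61.2)) [ 527.90962044 -182.34271918   24.35000094]
```

move_arm(motion=[[0.5, 9, 0, 0, 0, 0, 87], [1, 18, 0, 0, 0, 0, 87], [1.4, 26, 0, 0, 0, 0, 87], [1.7, 31, 0, 0, 0, 0, 87], [1.9, 35, 0, 0, 0, 0, 87]])

```text
t: 9.18
ee_pos: [532.1, -147.7, 27.0]
orientation: [3.139, -0.081, 0.008]
ft_force: [-0.4, -7.7, 1.7]
width: 86.9
```

move_arm(motion=[[0.3, 5, 0, 0, 0, 0, 87], [0.6, 11, 0, 0, 0, 0, 87], [0.9, 17, 0, 0, 0, 0, 87], [1.2, 23, 0, 0, 0, 0, 87], [1.5, 29, 0, 0, 0, 0, 87]])

```text
t: 9.6
ee_pos: [533.8, -119.4, 27.1]
orientation: [3.138, -0.082, 0.008]
ft_force: [-0.3, -12.4, 3.1]
width: 86.7
```

move_arm(motion=[[0.3, 5, 0, 0, 0, 0, 87], [0.6, 11, 0, 0, 0, 0, 87], [0.9, 17, 0, 0, 0, 0, 87], [1.2, 23, 0, 0, 0, 0, 87], [1.5, 28, 0, 0, 0, 0, 87]])

```text
t: 10.02
ee_pos: [536.4, -92.9, 28.2]
orientation: [3.136, -0.08, 0.012]
ft_force: [-2.1, -24.9, 15.3]
width: 87.1
```

The push force rose to 25 N. The vertical fingers bear on the leaning-back top rim of the trailing end and hold the tail down. I'll back off, lean the tool so that the fingertips push low, and look.

move_arm(motion=[[-0.3, -5, 0, 0, 0, 0, 87], [-0.6, -12, -1, 0.06, 0, 0, 87], [-0.8, -15, -2, 0.14, 0, 0, 87], [-0.8, -15, -3, 0.22, 0, 0, 87], [-0.8, -15, -3, 0.25, 0, 0, 87]])

```text
t: 10.43
ee_pos: [533.8, -106.1, 23.4]
orientation: [-2.887, 0.078, 0.004]
ft_force: [-0.2, 0.2, 0.2]
width: 87.0
```

```bash
python3 - <<'E'
from h import *
s=get_image("side"); t=get_image("top")
a=cv2.resize(s["color"][160:360,200:400],None,fx=2,fy=2,interpolation=cv2.INTER_CUBIC)
b=cv2.resize(t["color"][150:350,180:380],None,fx=2,fy=2,interpolation=cv2.INTER_CUBIC)
cv2.imwrite("pics/mid.png",np.hstack([a,b])[:,:,::-1]);print(get_obs()["ft_force"])
E
```

```text
[-0.22840074 -0.0937661   0.15619676]
```

View pics/mid.png

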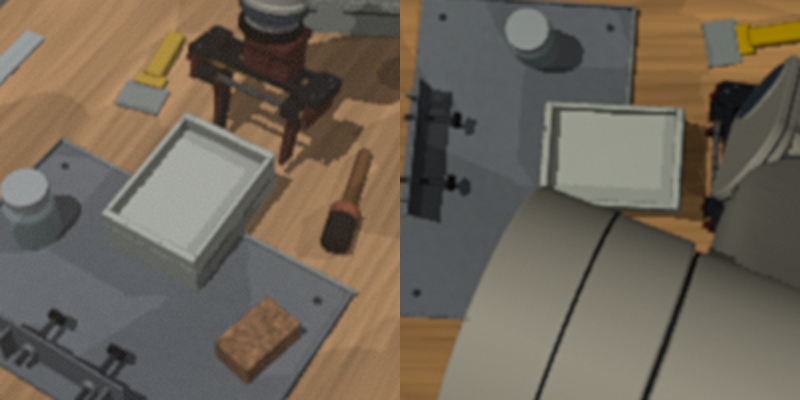

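move_arm(motion=[[0.3, 5, 1, 0, 0, 0, 87], [0.5, 10, 1, 0, 0, 0, 87], [0.7, 14, 1, 0, 0, 0, 87], [0.9, 17, 1, 0, 0, 0, 87], [1, 20, 1, 0, 0, 0, 87]])

```text
t: 10.95
ee_pos: [533.7, -84.5, 23.3]
orientation: [-2.891, 0.075, 0.008]
ft_force: [0.3, 0.4, -0.7]
width: 86.7
```

move_arm(motion=[[0.1, 2, 0, 0, 0, 0, 87], [0.2, 4, 0, 0, 0, 0, 87], [0.3, 6, 0, 0, 0, 0, 87], [0.4, 8, 0, 0, 0, 0, 87], [0.5, 10, 0, 0, 0, 0, 87]])

```text
t: 11.37
ee_pos: [534.3, -76.1, 23.0]
orientation: [-2.891, 0.077, 0.008]
ft_force: [-0.2, -2.6, -2.9]
width: 86.7
```

move_arm(motion=[[0.2, 4, 0.4, 0, 0, 0, 87], [0.4, 8, 0.8, 0, 0, 0, 87], [0.6, 12, 1.2, 0, 0, 0, 87], [0.8, 16, 1.6, 0, 0, 0, 87], [1, 20, 2, 0, 0, 0, 87]])

```text
t: 11.78
ee_pos: [535.2, -55.2, 25.1]
orientation: [-2.89, 0.077, 0.008]
ft_force: [-0.6, -3.6, -2.6]
width: 87.1
```

move_arm(motion=[[0.2, 4, 0.4, 0, 0, 0, 87], [0.4, 8, 0.8, 0, 0, 0, 87], [0.6, 12, 1.2, 0, 0, 0, 87], [0.8, 16, 1.6, 0, 0, 0, 87], [1, 20, 2, 0, 0, 0, 87]])

```text
t: 12.2
ee_pos: [536.2, -35.3, 27.2]
orientation: [-2.89, 0.077, 0.008]
ft_force: [-0.3, -3.6, -2.4]
width: 86.8
```

move_arm(motion=[[0.2, 4, 0, 0, 0, 0, 87], [0.4, 8, 0, 0, 0, 0, 87], [0.6, 12, 0, 0, 0, 0, 87], [0.8, 16, 0, 0, 0, 0, 87], [1, 20, 0, 0, 0, 0, 87]])

```text
t: 12.62
ee_pos: [537.2, -15.3, 27.1]
orientation: [-2.89, 0.077, 0.008]
ft_force: [0.6, -4.2, -2.7]
width: 86.9
```

move_arm(motion=[[0.2, 4, 0, 0, 0, 0, 87], [0.4, 8, 0, 0, 0, 0, 87], [0.6, 12, 0, 0, 0, 0, 87], [0.8, 16, 0, 0, 0, 0, 87], [1, 20, 0, 0, 0, 0, 87]])

```text
t: 13.03
ee_pos: [538.5, 4.4, 27.3]
orientation: [-2.891, 0.077, 0.007]
ft_force: [-0.3, -5.3, -0.7]
width: 86.7
```

```bash
python3 - <<'E'
from h import *
s=get_image("side"); t=get_image("top")
a=cv2.resize(s["color"][210:380,170:370],None,fx=2,fy=2,interpolation=cv2.INTER_CUBIC)
b=cv2.resize(t["color"][170:340,150:350],None,fx=2,fy=2,interpolation=cv2.INTER_CUBIC)
cv2.imwrite("pics/deck.png",np.hstack([a,b])[:,:,::-1]);print(get_obs()["ft_force"])
for im in(s,t):
  for l,z in(("lead_rim",76),("lead_edge",10),("unit",10)):
    for r in mark_of(im,l)[:3]:
        w=onz(im,r["location"][::-1],z)[:2]-[548.2,124.8]
        print(l,round(r["p"],2),np.round([w@[.0534,.9986],w@[-.9986,.0534]],1))
E
```

```text
[ 0.68998173 -2.15941902 -1.14978593]
lead_rim 0.78 [-633.4   19.2]
lead_rim 0.71 [58.1  1.1]
lead_edge 0.67 [52.  -7.2]
unit 0.66 [-537.8  -66.6]
unit 0.66 [-397.9  311.6]
unit 0.63 [-26.1   2.3]
lead_rim 0.95 [-465.5  217.7]
lead_rim 0.94 [58.1  7.5]
lead_rim 0.7 [-601.7   31.2]
lead_edge 0.5 [-274.1 -174.9]
unit 0.73 [-549.1  -62.7]
unit 0.73 [-399.7  306.4]
unit 0.67 [-25.9  -0.5]
```

View pics/deck.png

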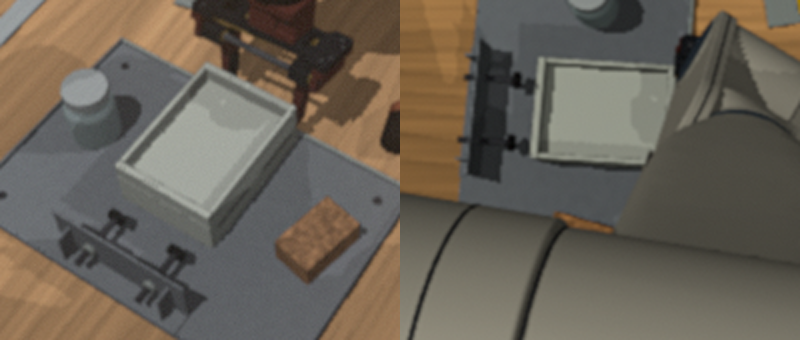

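The unit lies on the deck just short of the buffers. The leading corners are at about (540,58) and (532,160) in the right half. Next I'll check squareness and centring.

```bash
python3 - <<'E'
from h import *
t=get_image("top")
f=lambda p,z:(lambda w:np.round([w@[.0534,.9986],w@[-.9986,.0534]],1))(onz(t,(np.array(p)-[400,0])/2+[150,170]-.25,z)[:2]-[548.2,124.8])
for p in[(540,58),(532,161),(671,67),(658,165)]: print(f(p,76))
for p in[(533,88),(526,149)]: print("shadow",f(p,10))
for p in[(513,79),(507,142)]: print("buf",f(p,36))
E
```

```text
[ 58.3 -62.4]
[57.2 64.6]
[-102.6  -61.3]
[-95.1  60.1]
shadow [ 78.3 -35.6]
shadow [80.4 44.2]
buf [ 98.8 -41.2]
buf [99.1 39.3]
```

move_arm(motion=[[0.2, 3, 0, 0, 0, 0, 87], [0.3, 6, 0, 0, 0, 0, 87], [0.5, 9, 0, 0, 0, 0, 87], [0.6, 12, 0, 0, 0, 0, 87], [0.8, 14, 0, 0, 0, 0, 87]])

```text
t: 13.9
ee_pos: [539.3, 17.8, 27.1]
orientation: [-2.892, 0.077, 0.007]
ft_force: [-0.5, -5.4, 1.7]
width: 87.2
```

move_arm(motion=[[0, 1, 0, 0, 0, 0, 87], [0.1, 2, 0, 0, 0, 0, 87], [0.1, 3, 0, 0, 0, 0, 87], [0.2, 4, 0, 0, 0, 0, 87], [0.2, 5, 0, 0, 0, 0, 87]])

```text
t: 14.32
ee_pos: [539.5, 22.6, 27.1]
orientation: [-2.892, 0.077, 0.007]
ft_force: [-0.1, -5.0, 0.7]
width: 87.3
```

move_arm(motion=[[0, 1, 0, 0, 0, 0, 87], [0.1, 2, 0, 0, 0, 0, 87], [0.1, 3, 0, 0, 0, 0, 87]])

```text
t: 14.57
ee_pos: [539.6, 25.6, 27.1]
orientation: [-2.892, 0.077, 0.007]
ft_force: [-0.5, -4.8, 1.6]
width: 86.9
```

Sliding force is steady at about 5 N, with no buffer contact yet. I'm aiming for about 10–12 N in total, so I'll take short steps.

move_arm(motion=[[0, 0.7, 0, 0, 0, 0, 87], [0.1, 1.4, 0, 0, 0, 0, 87], [0.1, 2, 0, 0, 0, 0, 87]])

```text
t: 14.82
ee_pos: [539.7, 27.7, 27.1]
orientation: [-2.891, 0.077, 0.007]
ft_force: [-0.7, -5.4, 1.0]
width: 87.0
```

move_arm(motion=[[0, 0.7, 0, 0, 0, 0, 87], [0.1, 1.4, 0, 0, 0, 0, 87], [0.1, 2, 0, 0, 0, 0, 87]])

```text
t: 15.07
ee_pos: [539.8, 29.6, 27.1]
orientation: [-2.891, 0.077, 0.007]
ft_force: [-0.1, -6.1, 0.7]
width: 86.8
```

move_arm(motion=[[0, 0.5, 0, 0, 0, 0, 87], [0, 1, 0, 0, 0, 0, 87], [0.1, 1.5, 0, 0, 0, 0, 87]])

```text
t: 15.32
ee_pos: [539.9, 31.2, 27.1]
orientation: [-2.891, 0.077, 0.007]
ft_force: [0.6, -6.1, 1.0]
width: 87.0
```

move_arm(motion=[[0, 0.5, 0, 0, 0, 0, 87], [0, 1, 0, 0, 0, 0, 87], [0.1, 1.5, 0, 0, 0, 0, 87]])

```text
t: 15.57
ee_pos: [540.0, 32.6, 27.1]
orientation: [-2.891, 0.077, 0.007]
ft_force: [-1.2, -6.3, 0.7]
width: 87.0
```

move_arm(motion=[[0, 0.5, 0, 0, 0, 0, 87], [0, 1, 0, 0, 0, 0, 87], [0.1, 1.5, 0, 0, 0, 0, 87]])

```text
t: 15.82
ee_pos: [540.1, 34.1, 27.1]
orientation: [-2.891, 0.077, 0.007]
ft_force: [-0.2, -5.4, 1.0]
width: 87.2
```

move_arm(motion=[[0, 0.5, 0, 0, 0, 0, 87], [0, 1, 0, 0, 0, 0, 87], [0.1, 1.5, 0, 0, 0, 0, 87]])

```text
t: 16.07
ee_pos: [540.1, 34.6, 27.1]
orientation: [-2.893, 0.076, 0.006]
ft_force: [-3.4, -15.3, 3.6]
width: 87.0
```

Contact: the force jumped to 15 N in total, or about 9–10 N on the buffers. I'll ease back a little.

move_arm(motion=[[0, -0.4, 0, 0, 0, 0, 87], [0, -0.4, 0, 0, 0, 0, 87]])

```text
t: 16.23
ee_pos: [540.1, 34.5, 27.1]
orientation: [-2.892, 0.077, 0.007]
ft_force: [-1.5, -10.7, 1.7]
width: 87.3
```

```bash
python3 - <<'E'
from h import *
F=[]
for i in range(6):
    t=get_image("top"); o=get_obs(); F.append(o["ft_force"])
print(np.round(F,1).tolist(),np.mean(F,0).round(2),o["ee_pos"].round(2),o["moment"].round(2))
save(t,"touch",(150,160,350,310),4)
E
```

```text
[[-0.9, -10.8, 2.2], [-2.0, -10.6, 1.3], [-1.2, -11.0, 1.0], [-0.8, -11.1, 2.1], [-2.3, -10.0, 1.9], [-2.1, -10.0, 2.2]] [ -1.55 -10.58   1.77] [540.11  34.48  27.1 ] [-1.86  0.29  0.01]
```

View pics/touch.png

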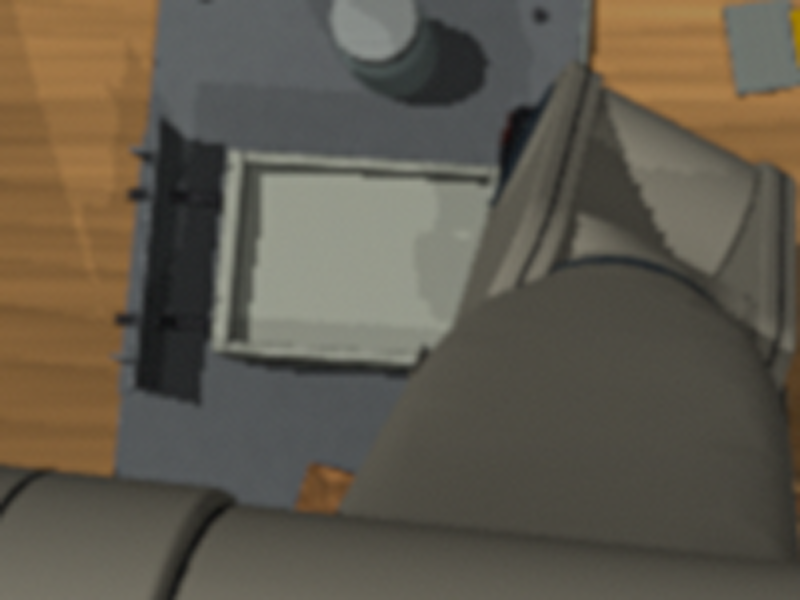

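The unit bears on both buffers, square to the plate, with a steady 10.6 N total (about 5 N above sliding). I'll withdraw straight back, rise, and check.

move_arm(motion=[[0, -0.5, 0, 0, 0, 0, 87], [-0.1, -1.5, 0, 0, 0, 0, 87], [-0.3, -5, 0, 0, 0, 0, 87], [-0.6, -12, 3, 0, 0, 0, 87], [-1, -25, 10, 0, 0, 0, 87]])

```text
t: 16.95
ee_pos: [538.0, 11.2, 36.8]
orientation: [-2.89, 0.075, 0.011]
ft_force: [-0.1, -0.4, 0.4]
width: 86.9
```

move_arm(motion=[[-1, -30, 25, 0, 0, 0, 87], [-2, -60, 50, 0, 0, 0, 87], [-3, -90, 75, 0, 0, 0, 87], [-3, -120, 100, 0, 0, 0, 87], [-3, -140, 125, 0, 0, 0, 87]])

```text
t: 17.37
ee_pos: [535.5, -132.5, 164.1]
orientation: [-2.892, 0.079, 0.007]
ft_force: [1.1, 0.7, -0.3]
width: 86.8
```

move_arm(motion=[[-20, -160, 50, 0, 0, 0, 87], [-20, -160, 50, 0, 0, 0, 87], [-20, -160, 50, 0, 0, 0, 87], [-20, -160, 50, 0, 0, 0, 87], [-20, -160, 50, 0, 0, 0, 87]])

```text
t: 17.78
ee_pos: [515.8, -296.8, 215.3]
orientation: [-2.896, 0.083, 0.0]
ft_force: [0.0, 0.5, 0.2]
width: 86.8
```

```bash
python3 - <<'E'
from h import *
s=get_image("side"); t=get_image("top")
a=cv2.resize(s["color"][210:400,150:350],None,fx=2,fy=2,interpolation=cv2.INTER_CUBIC)
b=cv2.resize(t["color"][145:335,170:370],None,fx=2,fy=2,interpolation=cv2.INTER_CUBIC)
cv2.imwrite("pics/end.png",np.hstack([a,b])[:,:,::-1]);print(get_obs()["ft_force"],get_obs()["ee_pos"])
for l,z in(("jar",10),("cork",10),("scraper",0),("brush",0)):
    print(l,[(round(r["p"],2),onz(t,r["location"][::-1],z).round(0)[:2].tolist()) for r in mark_of(t,l)[:1]])
E
```

```text
[-0.16775206  0.04493182 -0.3290284 ] [ 515.299922   -291.49072195  213.03838885]
jar [(0.96, [698.0, 131.0])]
cork [(0.81, [396.0, 130.0])]
scraper [(0.93, [715.0, -160.0])]
brush [(0.69, [390.0, -93.0])]
```

View pics/end.png

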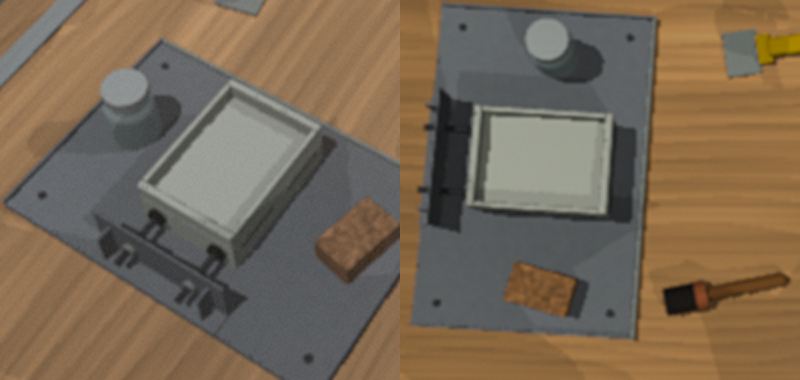

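The unit lies flat on the deck against both buffers, and the bystanders are where they were. One numeric check of squareness, then I'll hand in.

```bash
python3 - <<'E'
from h import *
t=get_image("top")
f=lambda p,z:(lambda w:np.array([w@[.0534,.9986],w@[-.9986,.0534]]))(onz(t,(np.array(p)-[400,0])/2+[170,145]-.25,z)[:2]-[548.2,124.8])
C=np.array([f(p,76) for p in[(472,106),(612,114),(607,213),(467,205)]])
d=C[0]+C[3]-C[1]-C[2]; print(C.round(1).tolist(),C.mean(0).round(1),np.degrees(np.arctan2(d[1],d[0])).round(2))
E
```

```text
[[92.7, -62.7], [-79.1, -63.5], [-81.6, 58.5], [87.9, 59.2]] [ 5.  -2.1] 0.24
```

```bash
python3 - <<'E'
from h import *
t=get_image("top"); g=cv2.GaussianBlur(cv2.cvtColor(t["color"],cv2.COLOR_RGB2GRAY).astype(np.float32),(0,0),1)
def W(p,z): return onz(t,p,z)[:2]
A=(np.array([472,106])-[400,0])/2+[170,145];B=(np.array([467,205])-[400,0])/2+[170,145];D=(np.array([612,114])-[400,0])/2+[170,145]
hA=np.array([442,50])/3.6+[175,140];hB=np.array([405,628])/3.6+[175,140]
def line(P,Q,z,name,sgn):
    u=(Q-P)/np.linalg.norm(Q-P); n=np.array([-u[1],u[0]]); pts=[]
    s=np.arange(-4,4.01,.1)
    for f in np.linspace(.1,.9,60):
        c=P+f*(Q-P); q=(c+s[:,None]*n).astype(np.float32)
        v=cv2.remap(g,q[:,0].reshape(1,-1),q[:,1].reshape(1,-1),cv2.INTER_CUBIC).ravel()
        d=np.gradient(v)*sgn; pts.append(W(q[d.argmax()],z))
    pts=np.array(pts,np.float32); vx,vy,x,y=cv2.fitLine(pts,cv2.DIST_HUBER,0,.01,.01).ravel()
    r=np.abs((pts-[x,y])@[-vy,vx]); print(name,round(np.degrees(np.arctan2(vy,vx))%180,2),"resid",np.median(r).round(2),"at",round(float(x),1),round(float(y),1))
for sg in(1,-1):
    line(A,B,76,"lead",sg);line(A,D,76,"jar side",sg);line(hA,hB,15,"hem",sg)
E
```

```text
lead 177.02 resid 0.58 at 553.5 206.5
jar side 87.0 resid 0.5 at 601.4 123.5
hem 176.88 resid 0.46 at 536.4 4.9
lead 177.66 resid 0.6 at 553.0 215.8
jar side 87.11 resid 0.26 at 608.2 147.5
hem 176.84 resid 0.66 at 534.7 -1.8
```

```bash
python3 -c "
from workcell import *
print(close_job())"
```

```text
the job is handed in; nothing more can be done
None
```

The drawer unit is back on the shelf, flat on the deck against both rubber buffers, and I handed the job in at about 18–19 s on the robot's clock. I gripped it by the leading rim, tipped that end up about 8° and rested it on the hem. After letting go I pushed it over the hem from behind with the open fingers until I felt the buffers.

**Last checks:**
- **Squareness:** the unit's edges are within about 0.2° of the shelf front by fitted lines. One hand-picked corner check on the ends suggested 1–2°, which I put down to pixel noise.
- **Centring:** it is about 2 mm off the middle of the shelf.
- **Bystanders:** the jar, cork, scraper and brush are where they were, within measuring error.
- **Robot:** withdrawn and touching nothing.

**What did not go cleanly:**
- **Push over the hem:** the first push rose to about 25 N because the upright fingers bore on the leaning-back top rim. I backed off, leaned the tool so the fingertips pushed low, and it went over at a few newtons.
- **Buffer contact:** at first touch the force went to 15 N in total, which is about 10 N on the buffers. That is above the 4–8 N wanted but below the 13 N limit. I eased back to a steady 10.6 N, about 5 N on the buffers, before letting go. I did not measure how much bearing force remained after the fingers left.

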